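# Start the curing lamp at the model bench

### The job

Start a long cure of the glued model part, pressing each control with the fingertips: first tip the rocker on the loose switch block fully over to its other side by pressing its raised end, then push the longest of the timer's three keys fully down, and last press the round button on the curing station well in, for about half a second, and let it go. Leave the timer's other two keys and the square stop button unpressed; nothing is to be picked up, and the block and everything else stays where it is.

Things in the scene. Friction and masses are not known exactly. Their poses are not given: they have to be found in the camera images.
- switch_block: loose grey switch block, 120 x 66 x 36 mm, about 0.9 kg, lying flat on a 3 mm cutting mat and free to slide if shoved; it carries one mid-grey rocker between two low side cheeks on top. Origin: centre of its underside; x along its length towards the rocker end that is raised at the start, z up. It may lie at any yaw, to the left or the right of the station.
- rocker (a joint): tilt of the rocker, a mid-grey slab 72 mm long (along the block), 36 mm wide and 10 mm thick, on a cross pivot 52 mm above the block's underside. About 0 (up to 0.05) rad: the block's +x end is raised (0.2 rad from level); 0.4 rad: that end is fully down (0.2 rad the other way). Stays where it is left; turning it takes 4 to 5 N on rocker_raised_end, and it has a hard stop at 0.4.
- rocker_raised_end (a point): point on the top face of the rocker, 24 mm from the pivot towards the end that is raised at the start, moving with it; it goes down by 9.5 mm over the whole tilt. This is where to press.
- timer: fixed grey timer box 100 (x) x 180 (y) x 50 mm high, with three parallel black keys on top, each 26 mm wide, 52 mm apart in a row along y, standing 12 mm above the box: 26 mm long at -y, 44 mm in the middle, 66 mm at +y (lengths along x). Origin: centre of its underside. To the left or the right of the station, where the switch block is not.
- key_long (a joint): travel of the longest key (m): near 0 (up to 0.001) up, 0.007 fully down at a hard stop. Takes about 3 N and stays where it is left.
- key_long_top (a point): centre of the top face of the longest key, moving with it
- key_medium (a joint): travel of the middle key (m), 0 to 0.007, same action; not to be pressed
- key_short (a joint): travel of the shortest key (m), 0 to 0.007, same action; not to be pressed
- station: fixed curing station, 160 (x) x 260 (y) x 45 mm high, grey: a 110 mm turntable with a lamp over it on a post (to 215 mm high, head 84 mm across) centred at y = -70 mm; a round button (30 mm across) at x = -40, y = 90 mm and a square one (24 mm) at x = 45, y = 90 mm. Origin: centre of its underside.
- start (a joint): travel of the round start button (m), sprung: 0 out, 0.006 fully in at a hard stop. 1.5 N to begin, 5 N fully in; springs back when released.
- start_top (a point): centre of the top face of the round start button, 14 mm above the station's top when out, moving with it
- stop (a joint): travel of the square stop button (m), 0 to 0.006, sprung the same way, top 10 mm above the station; not to be pressed
- model_part: white plastic model part, 50 x 26 x 22 mm, lying on the round turntable of the curing station under its lamp. Bystander: origin at the centre of its underside.
- paint_pot: small glass paint pot, 34 mm across, 42 mm high, standing. Bystander.
- glue_bottle: white glue bottle, 40 mm across, 95 mm high, standing. Bystander.
- putty_tub: low round tub, 52 mm across, 34 mm high, standing in front of the station. Bystander.
- sanding_block: cork sanding block 65 x 34 x 24 mm. Bystander.
- sculpting_tool: spatula-like modelling tool, 140 mm long, lying. Bystander.
- tape_roll: ring of masking tape, 64 mm across, 19 mm high, lying flat. Bystander.
There are look-alikes about, which are no part of the job. What is shaped like the switch_block but yellow is not meant.

How it is judged:
By the outcome, as a careful person would: the job done as asked, in the order asked, and still so for the second after the job is handed in, with the robot touching nothing.
It also fails if it takes over 64 s, if anything falls off the work surface, if the arm or the gripper's body presses on something with over 40 N, if the wrist force passes 120 N, or if a joint passes its speed limit or range.

### The arm

A 6-joint arm with a two-finger parallel gripper is mounted at the origin on the work surface. World frame = base frame: x ahead of the robot, y to its left, z up, the work surface at z = 0. Lengths are in m, angles in rad, forces in N, time in s.
With the tool pointing down it reaches from about 0.3 to 0.775 m from the base axis. Payload 14.6 kg.
Tool frame: the origin (TCP) lies at the very end of the fingers, on their centre line; the grasp point (between the pads) lies 19 mm behind it; z points along the fingers, y is the line along which they close (so a half turn about z gives the same grasp; the last joint's range is limited). The gripper opens to 94 mm and grips with 3 to 60 N. Pads are 16 mm wide; open, the fingers measure 119 mm over their backs; the gripper's body (75 mm by 177 mm) begins 78 mm behind the grasp point.
Start: joints at [1.283, 0.3, 1.521, -0, 1.321, -0.067], TCP at [0.12, 0.537, 0.205] pointing down, gripper open.
Joint ranges: [-3.03, 3.03], [-0.79, 2.21], [0.23, 2.52], [-1.04, 4.18], [0, 3.07], [-2.55, 2.55]. Speed limits (rad/s): [2.22, 2.22, 2.57, 3.14, 3.14, 3.14].

### API

Orientations are given as [roll, pitch, yaw] about the fixed x, y, z axes, in that order (R = Rz(yaw) Ry(pitch) Rx(roll)).
In Python, from station import ctrl gives the robot as it stands.
- The arm moves only by the shell command python3 -m pendant 'ROWS' [OPENING] [FORCE]. ROWS is JSON, a list of rows, each a list of 2 entries, a list of its own where there are three numbers: the shift along the world's x, y, z in cm, then the turn about the world's z in rad. A call has 1 to 20 rows; each row shifts and turns the commanded pose from where the row before left it; what a row does not reach is not made up. A row lasts 1/12 s, in which the tool goes at most 41.7 mm and 7.16 degrees, less where a joint would pass 70% of its speed; a pose out of reach is approached as far as the arm can. A call is refused whole if a number of a shift passes 4.17 or a number of a turn 0.125, either way. A call with a gripper value outside its range is refused whole. OPENING is the opening, from 0 (shut) to 1 (fully open), set as the call begins (- or left out, the last holds). The fingers move at their own pace and stop on an object; FORCE is the grip in N (left out, the last holds). Time passes only in rows, so rows that do not move let the fingers close. It gives the time, the measured TCP pose, the force, the opening and the grip force at its end, in the units of the state.
- ctrl.get_obs(): the state, without advancing time (a new reading comes with each control period).
- ctrl.camera(name): name is "scene" or "top" or "wrist"; returns a dict with "color" (480x640x3 uint8, red, green, blue), "intrinsics" (3x3 intrinsics, pixels), "k1" (the pictures are not rectified: a ray, as slopes to the right and down, at radius r is drawn at 1 + k1 r^2 times it, then the intrinsics apply), "camera_from_world" (4x4, takes a point from world to camera coordinates). Camera axes: x right, y down, z forward; pixel columns grow to the right and rows downward; lengths in m; the calibration is good to about 2 mm. A picture is of the moment at which its call begins. There is no depth.
- ctrl.hand_in(): hands the job in; it is judged then, once.
The state is a dict: "time_s": time; "qpos": joint angles; "joint_vel": joint speeds; "tau": joint torques, N m; "ee_pos": TCP position; "eef_rot": TCP orientation; "force": force on the tool from outside, world axes, zero at the start; "moment": the same for the moment, N m; "grip_width": finger opening in m; "grip_force": force on a finger pad.
Only numpy, scipy, OpenCV 4.12 (cv2) and the standard library are available. Lean on these libraries where they do the work, as an engineer would, in place of code of your own. Each camera call takes 0.05 s, during which the arm holds its last target. There are 200 camera calls.

## Working session

There is one attempt and no reset: what is moved stays moved. The work goes in short steps, Python scripts to look and compute and a shell command to move; the robot and the scene stay as the last step left them, time stands still between calls to the robot, and variables do not carry over. Pictures are saved under pics/ and viewed, at most 10 in all, crops included, and the job is handed in when it is done.

```bash
mkdir -p pics
cat > h.py <<'E'
import numpy as np, cv2
from station import ctrl
def snap(n,f):
    c=ctrl.camera(n); cv2.imwrite(f,c["color"][:,:,::-1]); np.savez(f+'.npz',K=c["intrinsics"],k1=c["k1"],T=c["camera_from_world"]); return c
def w(f,u,v,z):
    d=np.load(f+'.npz');K,k1,T=d['K'],float(d['k1']),d['T']
    p=cv2.undistortPoints(np.array([[[u,v]]],float),K,np.array([k1,0,0,0]))[0,0]
    R,t=T[:3,:3],T[:3,3]; o=-R.T@t; r=R.T@np.array([p[0],p[1],1]); return (o+r*(z-o[2])/r[2]).round(4)
def px(f,P):
    d=np.load(f+'.npz');K,k1,T=d['K'],float(d['k1']),d['T']
    return cv2.projectPoints(np.array(P,float).reshape(-1,1,3),cv2.Rodrigues(T[:3,:3])[0],T[:3,3],K,np.array([k1,0,0,0]))[0][:,0].round(1)
E
python3 -c "
from h import *
for n in ['top','scene']: c=snap(n,'pics/%s1.png'%n); print(c['camera_from_world'].round(3).tolist(),c['k1'])
print(ctrl.get_obs())"
```

```text
[[-0.023, -1.0, 0.012, 0.098], [-0.992, 0.021, -0.128, 0.597], [0.127, -0.015, -0.992, 1.531], [0.0, 0.0, 0.0, 1.0]] -0.05270863614615252
[[-0.148, 0.989, -0.012, -0.005], [0.665, 0.09, -0.742, -0.338], [-0.732, -0.117, -0.671, 1.801], [0.0, 0.0, 0.0, 1.0]] -0.07712211683386336
{'time_s': 0.1, 'qpos': array([ 1.28339550e+00,  3.00423550e-01,  1.52152522e+00, -2.10525754e-06,
        1.32069864e+00, -6.66083020e-02]), 'joint_vel': array([-1.12603125e-03, -1.57817559e-03, -1.23890490e-03, -7.45498556e-04,
        5.02369987e-04,  6.33435430e-05]), 'tau': array([ 6.96061888e-04, -5.32648230e+01, -3.53276539e+01,  7.09319953e-02,
        2.35644478e-02, -5.42987198e-05]), 'ee_pos': array([0.12039172, 0.53641724, 0.20493604]), 'eef_rot': array([-3.14054010e+00, -6.81689416e-05,  2.92080062e+00]), 'force': array([-0.29839939,  0.89925891,  0.72246452]), 'moment': array([-0.00491605, -0.03173529, -0.01759057]), 'grip_force': 0.0, 'grip_width': 0.09396808047999944}
```

View pics/top1.png

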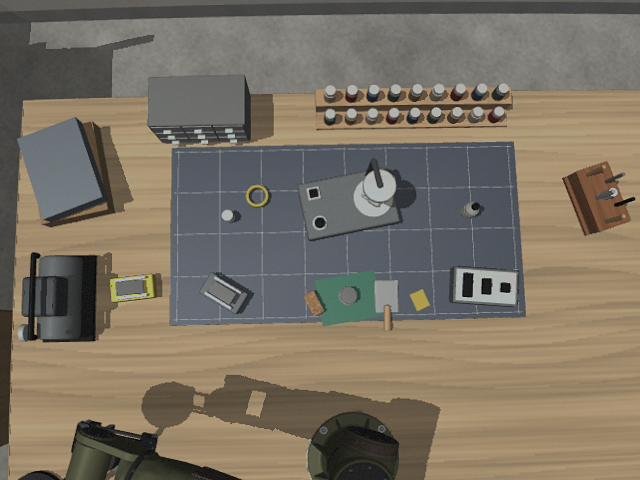

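View pics/scene1.png

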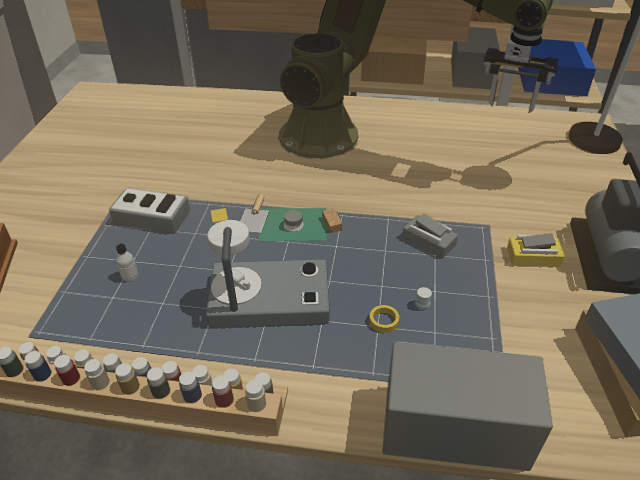

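The top view shows the grey switch block at (225,292), the timer at (485,286) with its long key at (467,285), and the round start button at (320,223). The yellow look-alike is at (132,288). I'll enlarge the block and timer.

```bash
python3 -c "
from h import *
a=cv2.imread('pics/top1.png');b=cv2.imread('pics/scene1.png')
f=lambda i,x,y,w,h,s:cv2.resize(i[y:y+h,x:x+w],(w*s,h*s),interpolation=cv2.INTER_CUBIC)
A=f(a,195,262,60,60,6)
B=f(b,395,205,66,60,6)
C=f(a,445,255,80,60,5); D=f(a,295,170,80,75,3)
o=np.zeros((600,800,3),np.uint8);o[:360,:360]=A;o[:360,360:756]=B;o[360:600,:400]=C[:240];o[360:585,420:660]=D
cv2.imwrite('pics/c1.png',o)
F='pics/top1.png'
for n,u,v,z in [('rock',225,292,.06),('long',467.5,285,.065),('start',320,223,.062),('short',505,287,.065),('lampbase',375,197,.048)]: print(n,w(F,u,v,z))"
```

```text
rock [0.4563 0.3348 0.06  ]
long [ 0.4602 -0.3224  0.065 ]
start [0.6391 0.074  0.062 ]
short [ 0.4523 -0.4254  0.065 ]
lampbase [ 0.7115 -0.0813  0.048 ]
```

View pics/c1.png

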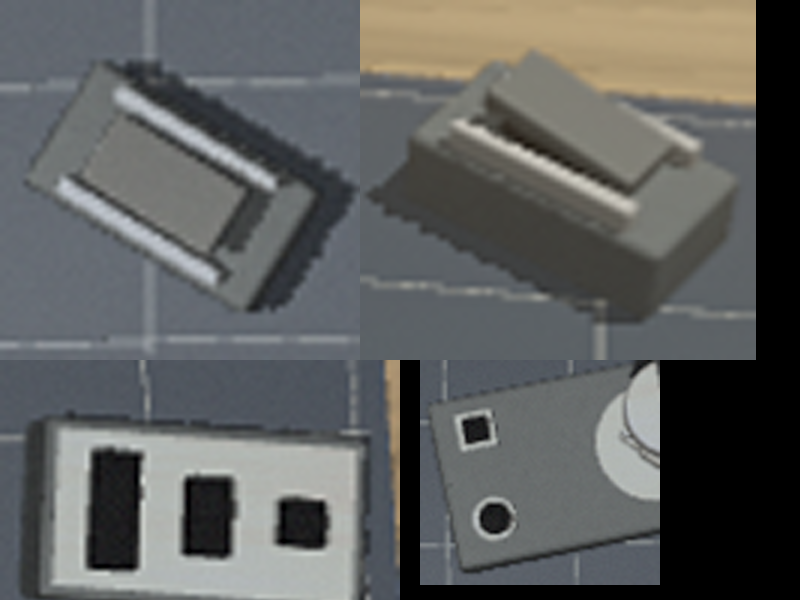

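The crop settles it. The rocker's lower-right end in the top view is raised, with a gap and shadow beneath it at about (233,298). That is also the upper-left end in the scene view. Next I'll compute the targets.

```bash
python3 -c "
from h import *
F='pics/top1.png'
c=lambda x,y,z:w(F,195+x/6-.4,262+y/6-.4,z)
C=[c(100,60,.039),c(28,183,.039),c(245,310,.039),c(318,190,.039)]
print(C,np.mean(C,0)); d=(C[2]+C[3]-C[0]-C[1])[:2];print('len',np.linalg.norm(d)/2);d/=np.linalg.norm(d);print('yaw',np.arctan2(d[1],d[0]))
R=[c(248,190,.067),c(212,255,.067),c(120,112,.053),c(82,172,.053)];m=np.mean(R,0);print('rocker',m, 'press',m[:2]+d*.025, np.mean(C,0)[:2]+d*.025)
print('long',w(F,468-.4,285-.4,.064),'start',w(F,319.4,222.4,.06),'sq',w(F,313.4,193,.056))"
```

```text
[array([0.5138, 0.3755, 0.039 ]), array([0.4583, 0.4084, 0.039 ]), array([0.3988, 0.3097, 0.039 ]), array([0.4524, 0.2761, 0.039 ])] [0.455825 0.342425 0.039   ]
len 0.11603923905300312
yaw -2.1187533727569123
rocker [0.4567 0.3426 0.06  ] press [0.44367639 0.32126024] [0.44280139 0.32108524]
long [ 0.4614 -0.3231  0.064 ] start [0.6411 0.0756 0.06  ] sq [0.7245 0.0902 0.056 ]
```

```bash
python3 -m pendant '[[[2.3,-1.54,-0.6],0.089],[[2.3,-1.54,-0.6],0.089],[[2.3,-1.54,-0.6],0.089],[[2.3,-1.54,-0.6],0.089],[[2.3,-1.54,-0.6],0.089],[[2.3,-1.54,-0.6],0.089],[[2.3,-1.54,-0.6],0.089],[[2.3,-1.54,-0.6],0.089],[[2.3,-1.54,-0.6],0.089],[[2.3,-1.54,-0.6],0.089],[[2.3,-1.54,-0.6],0.089],[[2.3,-1.54,-0.6],0.089],[[2.3,-1.54,-0.6],0.089],[[2.3,-1.54,-0.6],0.089],[[0,0,0],0],[[0,0,0],0]]' 0
python3 -c "
from h import *
F='pics/w1.png';snap('wrist',F);print(px(F,[[.443,.321,.065],[.456,.3425,.06]]))"
```

```text
time_s: 1.43
ee_pos: [0.4429, 0.3201, 0.1207]
eef_rot: [3.141, -0.001, -2.119]
force: [-0.1, -0.8, 0.3]
grip_width: 0.0005
grip_force: 0.0
[[326.7 257. ]
 [326.8 287.2]]
```

View pics/w1.png

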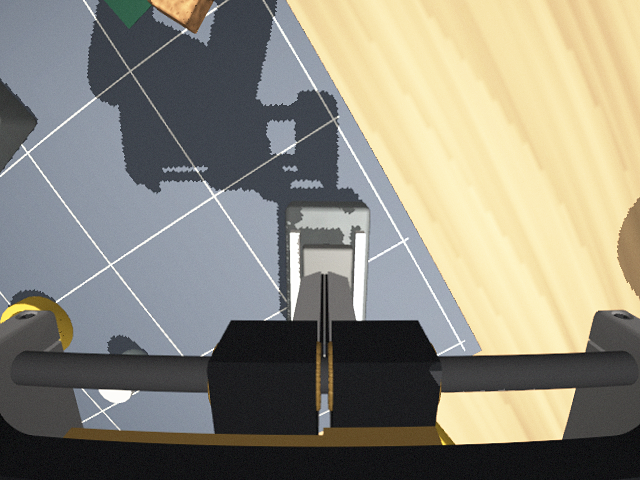

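The wrist view shows the rocker centred at u≈327 with its raised end's edge at v≈247, close to the prediction. I'll press it now.

```bash
python3 -m pendant '[[[0,0,-1.7],0],[[0,0,-1.7],0],[[0,0,-1.7],0],[[0,0,-0.25],0],[[0,0,-0.25],0],[[0,0,-0.25],0],[[0,0,-0.15],0],[[0,0,0],0]]'
```

```text
time_s: 2.15
ee_pos: [0.4425, 0.3213, 0.062]
eef_rot: [-3.141, 0.001, -2.116]
force: [-1.1, -0.6, 2.7]
grip_width: 0.0006
grip_force: 1.1
```

```bash
python3 -m pendant '[[[0,0,-0.15],0],[[0,0,-0.15],0],[[0,0,0],0]]'
```

```text
time_s: 2.4
ee_pos: [0.4425, 0.321, 0.0586]
eef_rot: [-3.141, 0.0, -2.116]
force: [-2.5, -1.7, 4.1]
grip_width: 0.0003
grip_force: 2.1
```

```bash
python3 -m pendant '[[[0,0,-0.1],0],[[0,0,-0.1],0],[[0,0,0],0]]'
```

```text
time_s: 2.65
ee_pos: [0.4426, 0.321, 0.0567]
eef_rot: [-3.141, 0.0, -2.117]
force: [-3.2, -1.7, 4.2]
grip_width: 0.0006
grip_force: 2.6
```

```bash
python3 -m pendant '[[[0,0,-0.1],0],[[0,0,0],0]]'
```

```text
time_s: 2.82
ee_pos: [0.4426, 0.321, 0.0559]
eef_rot: [-3.141, 0.0, -2.117]
force: [-3.4, -3.8, 7.4]
grip_width: 0.0005
grip_force: 4.3
```

```bash
python3 -m pendant '[[[0,0,-0.1],0],[[0,0,0],0]]'
```

```text
time_s: 2.98
ee_pos: [0.4427, 0.321, 0.0555]
eef_rot: [-3.141, 0.0, -2.116]
force: [-6.4, -5.4, 14.9]
grip_width: 0.0001
grip_force: 8.2
```

```bash
python3 -m pendant '[[[0,0,-0.05],0],[[0,0,0],0]]'
```

```text
time_s: 3.15
ee_pos: [0.4427, 0.321, 0.0554]
eef_rot: [-3.141, 0.001, -2.116]
force: [-8.2, -6.3, 18.9]
grip_width: 0.0004
grip_force: 10.5
```

Contact is firmly at the hard stop. I'll retract and cross to the timer, then check the rocker before pressing anything else.

```bash
python3 -m pendant '[[[0,0,1],0],[[0,0,3],0],[[0,0,4],0],[[0,0,4],0]]'; python3 -m pendant '[[[0.09,-3.2,0],-0.12],[[0.09,-3.2,0],-0.12],[[0.09,-3.2,0],-0.125],[[0.09,-3.2,0],-0.125],[[0.09,-3.2,0],-0.125],[[0.09,-3.2,0],-0.125],[[0.09,-3.2,0],-0.125],[[0.09,-3.2,0],-0.125],[[0.09,-3.2,0],-0.125],[[0.09,-3.2,0],-0.125],[[0.09,-3.2,0],-0.125],[[0.09,-3.2,0],-0.125],[[0.09,-3.2,0],-0.125],[[0.09,-3.2,0],-0.125],[[0.09,-3.2,0],-0.125],[[0.09,-3.2,0],-0.125],[[0.09,-3.2,0],-0.125],[[0.09,-3.2,0],-0.125],[[0.09,-3.2,0],-0.125],[[0.09,-3.2,0],-0.125]]'; python3 -m pendant '[[[0,0,-1],-0.08],[[0,0,-1.5],0],[[0,0,-1.5],0],[[0,0,0],0]]'
python3 -c "
from h import *
a=snap('scene','pics/s2.png');b=snap('top','pics/t2.png');F='pics/w2.png';c=snap('wrist',F);print(px(F,[[.4614,-.3231,.064]]))
f=lambda i,x,y,w,h,s:cv2.resize(i['color'][y:y+h,x:x+w,::-1],(w*s,h*s),interpolation=cv2.INTER_CUBIC)
o=np.zeros((600,800,3),np.uint8)
o[:240,:264]=f(a,395,205,66,60,4);o[:240,280:520]=f(b,195,262,60,60,4)
o[250:600,:467]=cv2.resize(c['color'][:,:,::-1],(467,350));cv2.imwrite('pics/c2.png',o)"
```

```text
time_s: 3.48
ee_pos: [0.4422, 0.3207, 0.1752]
eef_rot: [3.141, -0.001, -2.117]
force: [0.3, -0.0, 0.9]
grip_width: 0.0006
grip_force: 0.0
time_s: 5.15
ee_pos: [0.4603, -0.3208, 0.1742]
eef_rot: [3.141, 0.001, 1.67]
force: [0.5, -0.4, -0.1]
grip_width: 0.0004
grip_force: 0.0
time_s: 5.48
ee_pos: [0.4595, -0.3185, 0.1314]
eef_rot: [-3.139, -0.002, 1.596]
force: [-0.7, 0.4, -0.4]
grip_width: 0.0003
grip_force: 0.0
[[322.6 256.4]]
```

View pics/c2.png

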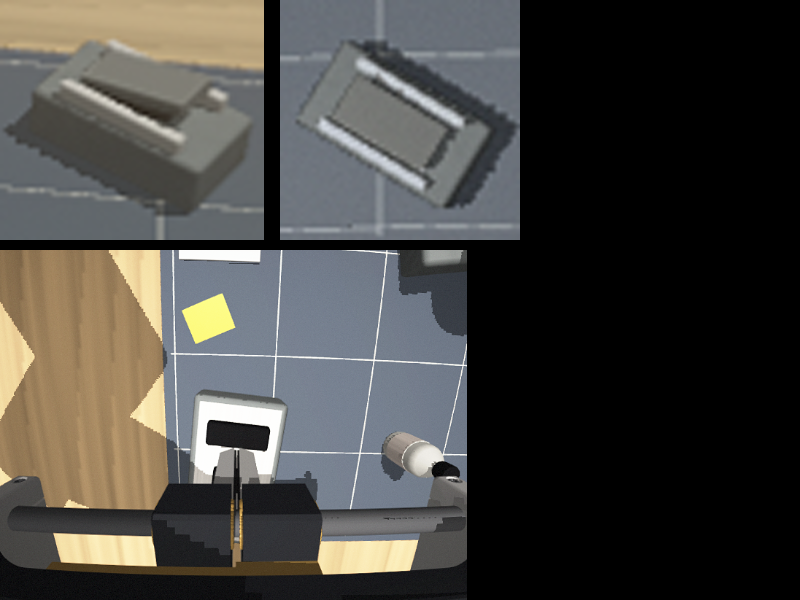

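The rocker is now tipped the other way, with its far end raised, and the block hasn't moved. The long key sits at wrist pixel ≈(326,253).

```bash
python3 -c "
from h import *
print(w('pics/w2.png',326,253.5,.0635),ctrl.get_obs()['ee_pos'])"
```

```text
[ 0.4639 -0.3209  0.0635] [ 0.46078288 -0.31916327  0.13489575]
```

```bash
python3 -m pendant '[[[0.2,-0.1,-2],0],[[0,0,-2],0],[[0,0,-2],0],[[0,0,-0.3],0],[[0,0,-0.3],0],[[0,0,0],0]]'
```

```text
time_s: 6.13
ee_pos: [0.4629, -0.3202, 0.069]
eef_rot: [3.141, 0.001, 1.597]
force: [-0.5, 0.4, -0.8]
grip_width: 0.0007
grip_force: 0.0
```

```bash
python3 -m pendant '[[[0,0,-0.2],0],[[0,0,-0.2],0],[[0,0,0],0]]'
```

```text
time_s: 6.38
ee_pos: [0.4626, -0.3201, 0.0644]
eef_rot: [3.141, 0.0, 1.597]
force: [0.1, 0.1, 0.6]
grip_width: 0.0005
grip_force: 0.3
```

```bash
python3 -m pendant '[[[0,0,-0.1],0],[[0,0,-0.1],0],[[0,0,0],0]]'
```

```text
time_s: 6.63
ee_pos: [0.4626, -0.3201, 0.0621]
eef_rot: [3.141, 0.0, 1.597]
force: [0.9, -0.3, 1.8]
grip_width: 0.0005
grip_force: 1.1
```

```bash
python3 -m pendant '[[[0,0,-0.1],0],[[0,0,-0.1],0],[[0,0,-0.1],0],[[0,0,0],0]]'
```

```text
time_s: 6.97
ee_pos: [0.4626, -0.3201, 0.0588]
eef_rot: [3.141, 0.0, 1.597]
force: [0.1, 0.2, 0.5]
grip_width: 0.0007
grip_force: 0.5
```

```bash
python3 -m pendant '[[[0,0,-0.1],0],[[0,0,-0.05],0],[[0,0,0],0]]'
```

```text
time_s: 7.22
ee_pos: [0.4626, -0.3201, 0.0581]
eef_rot: [3.141, 0.0, 1.597]
force: [-1.7, 1.8, 10.3]
grip_width: 0.0004
grip_force: 4.8
```

```bash
python3 -m pendant '[[[0,0,-0.1],0],[[0,0,0],0]]'
```

```text
time_s: 7.38
ee_pos: [0.4627, -0.3201, 0.0579]
eef_rot: [3.141, 0.001, 1.597]
force: [-4.6, 3.6, 18.8]
grip_width: 0.0006
grip_force: 9.1
```

The long key is at its stop: its top went from 0.065 to 0.058 m. Next I'll go to the start button, moving along y first to stay clear of the lamp.

```bash
python3 -m pendant '[[[0,0,1],0],[[0,0,3],0],[[0,0,4],0],[[0,0,4],0],[[0,3,0],0],[[0,3,0],0],[[0,3,0],0],[[0,3,0],0],[[0,3,0],0],[[0,3,0],0],[[0,3,0],0],[[0,3,0],0],[[0,3,0],0],[[0,3,0],0],[[0,3,0],0],[[0,3,0],0],[[0,3,0],0],[[0,0.6,0],0]]'; python3 -m pendant '[[[3,0,0],0],[[3,0,0],0],[[3,0,0],0],[[3,0,0],0],[[3,0,-1],0],[[2.8,0,-2],0],[[0,0,-2],0],[[0,0,-1],0],[[0,0,0],0],[[0,0,0],0]]'
python3 -c "
from h import *
a=snap('scene','pics/s3.png');b=snap('top','pics/t3.png');F='pics/w3.png';c=snap('wrist',F);print(px(F,[[.641,.0756,.06]]))
f=lambda i,x,y,w,h,s:cv2.resize(i['color'][y:y+h,x:x+w,::-1],(w*s,h*s),interpolation=cv2.INTER_CUBIC)
o=np.zeros((600,800,3),np.uint8)
o[:240,:400]=f(a,100,180,100,60,4);o[:240,400:720]=f(b,445,255,80,60,4)
o[250:600,:467]=cv2.resize(c['color'][:,:,::-1],(467,350));cv2.imwrite('pics/c3.png',o)"
```

```text
time_s: 8.88
ee_pos: [0.4619, 0.0792, 0.1764]
eef_rot: [-3.141, -0.001, 1.599]
force: [0.5, 0.1, 0.2]
grip_width: 0.0003
grip_force: 0.0
time_s: 9.72
ee_pos: [0.64, 0.0759, 0.1169]
eef_rot: [-3.141, 0.0, 1.597]
force: [0.1, 0.6, 0.3]
grip_width: 0.0004
grip_force: 0.0
[[321.7 256.4]]
```

View pics/c3.png

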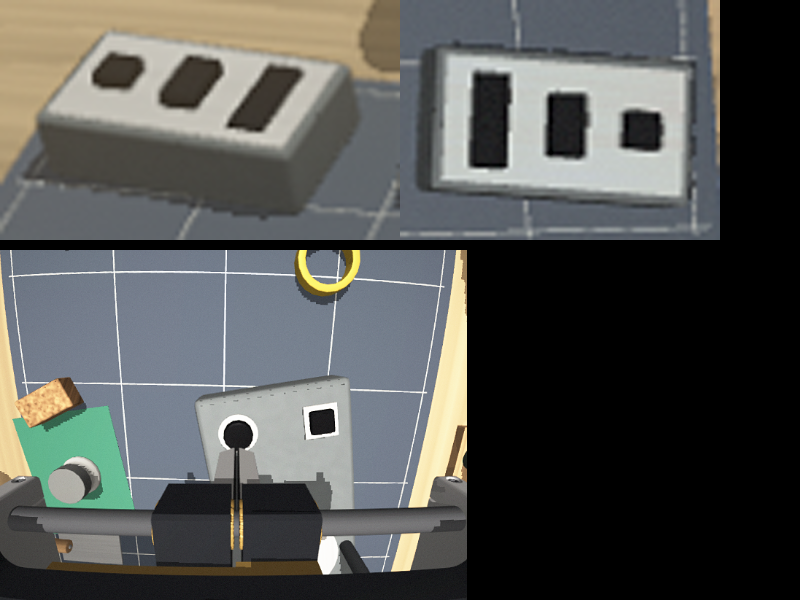

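The timer view shows the long key sunk and the other two still standing. The start button is at about wrist (326,253), so I need roughly +2 mm in x.

```bash
python3 -m pendant '[[[0.2,0.1,-2],0],[[0,0,-2],0],[[0,0,-1.3],0],[[0,0,0],0]]'
```

```text
time_s: 10.2
ee_pos: [0.6415, 0.077, 0.0617]
eef_rot: [-3.139, 0.0, 1.597]
force: [-1.9, -0.6, 2.0]
grip_width: 0.0002
grip_force: 0.8
```

```bash
python3 -m pendant '[[[0,0,-0.3],0],[[0,0,-0.3],0],[[0,0,-0.2],0]]'
```

```text
time_s: 10.45
ee_pos: [0.643, 0.0771, 0.0566]
eef_rot: [3.14, -0.0, 1.597]
force: [-1.2, 0.1, 4.9]
grip_width: 0.0008
grip_force: 2.3
```

```bash
python3 -m pendant '[[[0,0,-0.15],0],[[0,0,0],0],[[0,0,0],0],[[0,0,0],0]]'; python3 -m pendant '[[[0,0,2],0],[[0,0,3],0],[[0,0,3],0],[[-3,0,2],0],[[-3,0,0],0],[[-3,0,0],0],[[-3,0,0],0],[[-3,0,0],0],[[-3,0,0],0],[[0,0,0],0],[[0,0,0],0]]'
python3 -c "
from h import *
b=snap('scene','pics/s4.png')"
```

```text
time_s: 10.78
ee_pos: [0.6431, 0.0771, 0.0561]
eef_rot: [3.139, -0.0, 1.597]
force: [-6.7, -0.4, 15.0]
grip_width: 0.0
grip_force: 7.0
time_s: 11.7
ee_pos: [0.4622, 0.0771, 0.1549]
eef_rot: [3.14, -0.0, 1.597]
force: [0.6, -0.2, 0.3]
grip_width: 0.0007
grip_force: 0.0
```

View pics/s4.png

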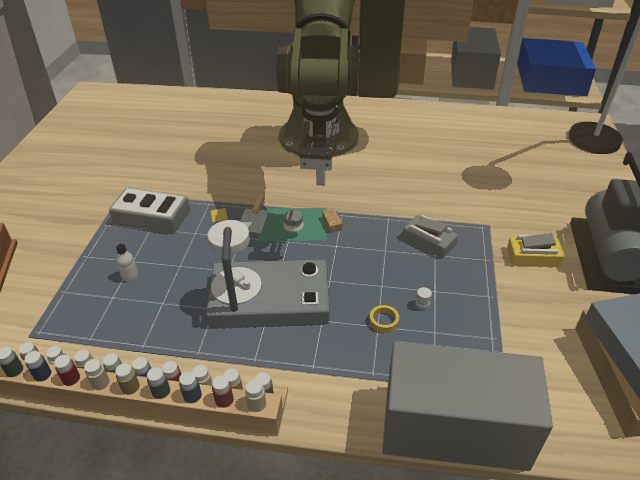

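The arm is clear, the start button at (309,268) is back out, the block is at (430,235) and everything else is in its place.

```bash
python3 -c "
from station import ctrl
print(ctrl.hand_in())"
```

```text
the job is handed in; nothing more can be done
None
```

I pressed the rocker to its stop, then the long key to its stop, then held the start button in for about half a second and let it go. The final pictures show nothing else pressed or moved, and the job is handed in (no verdict was shown).

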